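# Extend the telescopic shoe stretcher until it locks

### The job

Lay the closed shoe stretcher flat on the holding board, button hole upwards, with its tube between the two steel dogs and its wide heel block just behind them, and let go of it. Then take hold of the toe block and draw it straight out until the lock button clicks out of the tube, and leave the extended, locked stretcher lying there between the dogs. Leave the tape roll, the hammer and the wax where they are.

Things in the scene. Friction and masses are not known exactly. Their poses are not given: they have to be found in the camera images.
- tube_mid (a point): Grasp point on the outer tube's axis, 22 mm above the underside, near the centre of mass. Shoe stretcher: two pale wooden blocks joined by a bare metal telescopic tube, 0.26 kg, 199 mm long closed, starts upright. Axes: x along the tube to the heel block (toe block at -x), z up. Outer tube 24 mm thick, from x = -40 mm (dark collar; the 17 mm inner tube slides out here) to +60 (heel block).
- heel_face (a point): Centre of the flat front face of the heel block, 60 mm from tube_mid along +x, on the tube axis, 22 mm above the underside; axes as tube_mid. This face bears against the dogs during the pull. The heel block is wood, 56 mm wide, 44 mm high, 38 mm long, with a round back.
- toe_mid (a point): Grasp centre of the toe block, on the tube axis, 22 mm above the underside, 60 mm from tube_mid along -x when closed; moves with the block; axes as tube_mid. The block is wood, 46 mm wide (y), flat parallel sides from 18 mm behind to 18 mm ahead of this point, 44 mm high, round front end; narrower than the heel block.
- toe_block (a joint): How far the toe block with its inner tube is drawn out of the outer tube, m: 0 closed, 0.051 a hard stop. It needs 3 to 5 N to slide, stays where it is left, and the lock button holds it once it has clicked out at about 0.050.
- lock_button (a joint): Height of the brass spring button (9 mm wide), m: 0 pressed in and hidden inside the outer tube, 0.008 fully out. The dark round hole for it is in the top of the outer tube, 30 mm from tube_mid towards the toe. It springs up by itself when the toe block is drawn out about 50 mm, and then stands 5 mm above the tube.
- dogs_mid (a point): Mid-point between the two steel dogs (upright pegs, 16 mm thick, 40 mm high, 32 mm clear gap, centres at y = +24 and -24 mm) on top of the fixed plywood holding board, 12 mm thick, 100 mm wide, from x = +60 to -225. x along the board, z up. The heel block belongs on the short +x side, touching or up to 35 mm behind the dogs; the toe block on the long -x side, pulled to -x.
- tape_roll: Bystander: roll of masking tape lying flat, about 110 mm across, 36 mm high; origin under its centre.
- hammer: Bystander: cobbler's hammer lying flat, 213 mm long, 94 mm across the head, 33 mm high; origin under its middle.
- wax_block: Bystander: small yellow block of wax, 34 x 52 x 20 mm; origin under its centre.

How it is judged:
On the way, in this order (a step that is already met when the one before it is completed fails the run):
1. the stretcher, still closed, lies in the holding board with its tube between the dogs and its heel block behind them, let go (x of tube_mid in the frame of dogs_mid below -0.01 m and x of heel_face in the frame of dogs_mid between 0.004 and 0.045 m and y of heel_face in the frame of dogs_mid between -0.012 and 0.012 m and z of heel_face in the frame of dogs_mid between 0.016 and 0.03 m and angle between the x axis of tube_mid and the x axis of dogs_mid, either way round below 0.2 rad and angle between tube_mid's own z axis and vertical below 0.15 rad and value of joint toe_block below 0.02 m and contact force between the fingers and anything else below 0.2 N), for 0.2 s.
2. the toe block is drawn out and the lock button has clicked out, with the stretcher in the dogs (x of tube_mid in the frame of dogs_mid below -0.01 m and x of heel_face in the frame of dogs_mid between 0.004 and 0.045 m and y of heel_face in the frame of dogs_mid between -0.012 and 0.012 m and z of heel_face in the frame of dogs_mid between 0.016 and 0.03 m and angle between the x axis of tube_mid and the x axis of dogs_mid, either way round below 0.2 rad and angle between tube_mid's own z axis and vertical below 0.15 rad and value of joint toe_block above 0.046 m and value of joint lock_button above 0.006 m), for 0.2 s.
At the end, for the whole second after the job is handed in: Toe block out over 46 mm, lock button out over 6 mm; stretcher at rest, upright within 0.15 rad, in the dogs, toe on the board's long side: heel face 4 to 45 mm behind the dogs' centres, within 12 mm of their middle, 16 to 30 mm above the board, tube within 0.2 rad of the board's direction (all of step 2 and velocity of joint toe_block below 0.01 m/s); the robot touches nothing.
It fails at once if the tape roll is moved more than 40 mm (distance of tape_roll from where it was at the start of the episode above 0.04 m).
It fails at once if the hammer is moved more than 40 mm (distance of hammer from where it was at the start of the episode above 0.04 m).
It fails at once if the wax block is moved more than 40 mm (distance of wax_block from where it was at the start of the episode above 0.04 m).
It also fails if it takes over 53 s, if anything falls off the work surface, if the arm or the gripper's body presses on something with over 40 N, if the wrist force passes 120 N, or if a joint passes its speed limit or range.

### The arm

A 7-joint arm with a two-finger parallel gripper is mounted at the origin on a cart in front of the work surface, level with it; the furniture and walls round the work are solid. World frame = base frame: x ahead of the robot, y to its left, z up, the work surface at z = 0. Lengths are in m, angles in rad, forces in N, time in s.
With the tool pointing down it reaches from about 0.425 to 0.875 m from the base axis. Payload 4.7 kg.
Tool frame: the origin (TCP) lies midway between the tips of the shut fingers; the grasp point (between the pads) lies r.tcp_to_grasp behind it (r.tcp_to_grasp is the distance from the TCP to the grasp point, in m); z points along the fingers, y is the line along which they close (so a half turn about z gives the same grasp; the last joint's range is limited). The gripper opens to 87 mm and grips with 3 to 60 N. Pads are 19 mm wide; open, the fingers measure 117 mm over their backs; the gripper's body (75 mm by 190 mm) begins 51 mm behind the grasp point.
Start: joints at [-1.18, 0.321, -0.07, 1.45, 0.023, 1.371, -0.057], TCP at [0.239, 0.604, 0.223] pointing down, gripper open.
Joint ranges: [-2.86, 2.86], [-0.3, 2.09], [-1.38, 1.24], [0.06, 2.45], [-1.56, 4.7], [0.09, 2.05], [-2.69, 2.69]. Speed limits (rad/s): [2.57, 2.57, 3.14, 3.14, 3.14, 3.14, 3.14].

### API

Orientations are given as a unit quaternion [w, x, y, z].
In Python, from workcell import r gives the robot as it stands. The module is installed in compiled form; this text tells all that it offers.
- The arm moves only by the tool drive_tool, never from a script. Its argument "motion" is text: rows parted by semicolons, each of 7 numbers parted by spaces: the opening in per cent of the stroke, from 0 (shut) to 100 (fully open), then the shift along the tool's x, y, z in m, then the turn, a rotation vector about the tool's x, y, z in rad. In form: jaw dx dy dz ax ay az; .... A call has 1 to 8 rows; each row is the pose to reach, as a shift and turn from the pose commanded when the call began, along the tool's axes at that moment; what a row does not reach only later rows make up. A row lasts 1/10 s, in which the tool goes at most 50 mm and 8.59 degrees, less where a joint would pass 70% of its speed; a pose out of reach is approached as far as the arm can. A call with a gripper value outside its range is refused whole. The fingers move at their own pace and stop on an object; the grip force is fixed at half the most. Time passes only in rows, so rows that repeat a pose let the fingers close. It gives the time, the measured TCP pose, the force, the opening and the grip force at its end, in the units of the state.
- r.get_obs(): the state, without advancing time (a new reading comes with each control period).
- r.get_image(name): name is "scene" or "top" or "wrist"; returns the picture (384x512x3 uint8, red, green, blue); there is no depth.
- r.camera_info(name): a dict with "K" (3x3 intrinsics, pixels), "R" (3x3) and "t" (3): a world point X has camera coordinates R X + t; the wrist camera has in their place "T_tool_cam" (4x4, takes a point from camera to tool coordinates, whose origin is the TCP and whose axes are the flange's). Camera axes: x right, y down, z forward; pixel columns grow to the right and rows downward; lengths in m; the calibration is good to about 2 mm. A picture is of the moment at which its call begins: read the wrist's pose just before it. camera_info takes no time and is no camera call.
- r.sign_off(): hands the job in; it is judged then, once.
The state is a dict: "time": time; "q": joint angles; "joint_vel": joint speeds; "tau": joint torques, N m; "ee_pos": TCP position; "eef_rot": TCP orientation; "contact_force": force on the tool from outside, world axes, zero at the start; "torque": the same for the moment, N m; "grip_width": opening from 0.0 (shut) to 1.0 (fully open); "grip_force": force on a finger pad.
Only numpy, scipy, OpenCV 4.12 (cv2) and the standard library are available. Lean on these libraries where they do the work, as an engineer would, in place of code of your own. Each camera call takes 0.05 s, during which the arm holds its last target. There are 200 camera calls.

## Working session

There is one attempt and no reset: what is moved stays moved. The work goes in short steps, Python scripts to look and compute and a tool call to move; the robot and the scene stay as the last step left them, time stands still between calls to the robot, and variables do not carry over. Pictures are saved under pics/ and viewed, at most 10 in all, crops included, and the job is handed in when it is done.

Besides the shell and the picture viewer there is one more tool, called after ">>>" as name(argument=value, ...) on one line, values as JSON. drive_tool: Moves the arm, as the interface text tells. Its arguments: {"type":"object","properties":{"motion":{"type":"string"}},"required":["motion"]}

```bash
mkdir -p pics; python3 - <<'E'
from workcell import r
import cv2,numpy as np
np.set_printoptions(precision=4,suppress=True)
o=r.get_obs();print(o['time'],o['ee_pos'],o['eef_rot'],o['grip_width'],r.tcp_to_grasp)
for n in('top','scene'):
    im=r.get_image(n);cv2.imwrite(f'pics/{n}0.png',im[:,:,::-1])
    c=r.camera_info(n);print(n,c['K'],c['R'],c['t'])
print(r.camera_info('wrist'))
E
```

```text
0.0 [0.239  0.6038 0.2215] [-0.0001  0.1873  0.9823 -0.001 ] 0.9987261132972813 0.0187
top [[397.51     0.     261.0943]
 [  0.     397.51   201.8565]
 [  0.       0.       1.    ]] [[ 0.0444 -0.999   0.005 ]
 [-0.9725 -0.0444 -0.2286]
 [ 0.2286  0.0053 -0.9735]] [-0.3515  0.5795  0.8847]
scene [[499.5525   0.     262.2826]
 [  0.     499.5525 184.9112]
 [  0.       0.       1.    ]] [[ 0.8191 -0.5733 -0.0188]
 [-0.3631 -0.493  -0.7906]
 [ 0.444   0.6544 -0.612 ]] [-0.6688  0.1047  1.3972]
{'K': array([[289.4952,   0.    , 251.4739],
       [  0.    , 289.4952, 191.6783],
       [  0.    ,   0.    ,   1.    ]]), 'T_tool_cam': array([[ 0.0002, -0.9684, -0.2495,  0.0672],
       [ 1.    ,  0.0002, -0.0002, -0.0002],
       [ 0.0003, -0.2495,  0.9684, -0.1615],
       [ 0.    ,  0.    ,  0.    ,  1.    ]])}
```

View pics/top0.png

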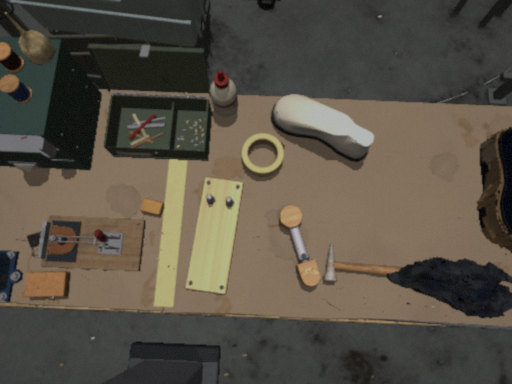

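View pics/scene0.png

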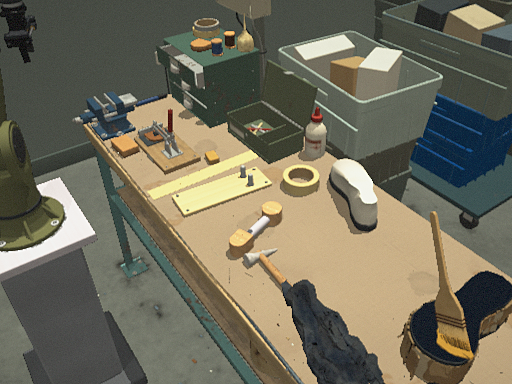

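The top view shows the board from (190,290) to (242,180), with dogs near (210,199) and (229,202). The stretcher runs from (291,216) to (308,272). The hammer head is at (330,265), the tape roll at (263,154) and the wax probably at (151,207). I'll zoom in to tell heel from toe and measure with masks.

```bash
cat > h.py <<'E'
import numpy as np,cv2
from workcell import r
np.set_printoptions(precision=4,suppress=True)
def ray(n,px,z):
    c=r.camera_info(n);K,R,t=map(np.array,(c['K'],c['R'],c['t']))
    C=-R.T@t; d=R.T@np.linalg.solve(K,[px[0],px[1],1.]); return C+d*(z-C[2])/d[2]
def proj(n,X):
    c=r.camera_info(n);p=np.array(c['K'])@(np.array(c['R'])@np.array(X)+c['t']);return p[:2]/p[2]
E
python3 - <<'E'
from h import *
im=cv2.imread('pics/top0.png')
a=cv2.resize(im[195:295,270:345],None,fx=5,fy=5,interpolation=cv2.INTER_CUBIC)
b=cv2.resize(im[170:300,180:250],None,fx=4,fy=4,interpolation=cv2.INTER_CUBIC)
h=max(a.shape[0],b.shape[0])
p=lambda x:cv2.copyMakeBorder(x,0,h-x.shape[0],0,0,cv2.BORDER_CONSTANT)
cv2.imwrite('pics/z.png',np.hstack([p(a),p(b)]))
hsv=cv2.cvtColor(im,cv2.COLOR_BGR2HSV)
for px in[(291,216),(308,272),(215,240),(280,240),(298,243),(170,250)]:print(px,hsv[px[1],px[0]])
# blocks
m=((hsv[...,1]>120)&(hsv[...,2]>150)&(hsv[...,0]<20)).astype(np.uint8)
m[:, :265]=0;m[:,322:]=0;m[:195]=0;m[295:]=0
n,l,s,c=cv2.connectedComponentsWithStats(m)
for i in range(1,n):
    if s[i,4]>40:print('block',s[i],c[i],ray('top',c[i],.04))
for z in(0.012,):
    for px in[(208,182),(238,183),(191,284),(222,288)]:print('screw',ray('top',px,z))
for px in[(210,199),(229,202)]:print('dog',ray('top',px,.052))
E
```

```text
(291, 216) [ 18 103 180]
(308, 272) [ 17 103 178]
(215, 240) [ 28  75 180]
(280, 240) [ 16  72 131]
(298, 243) [125   8 185]
(170, 250) [ 26  85 179]
screw [ 0.6541 -0.1861  0.012 ]
screw [ 0.6549 -0.2632  0.012 ]
screw [ 0.396  -0.1642  0.012 ]
screw [ 0.3899 -0.2398  0.012 ]
dog [ 0.6   -0.2    0.052]
dog [ 0.5946 -0.2468  0.052 ]
```

View pics/z.png

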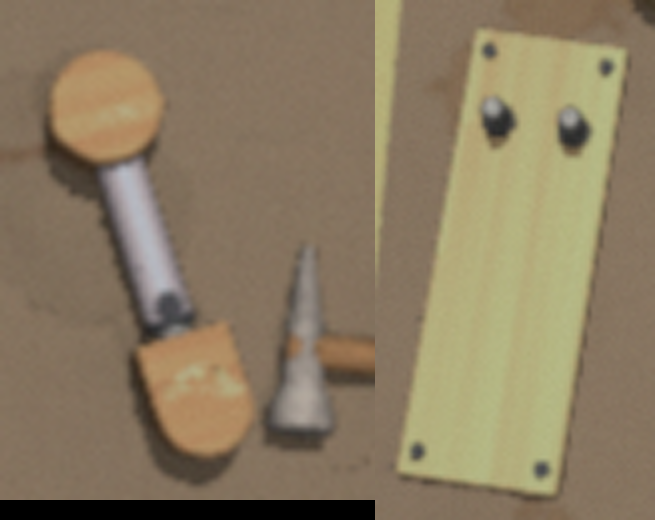

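The heel (round) is at the top of the crop and the toe at the bottom, near the hammer head. The dark hole is visible, so the stretcher is button side up, and the dogs are at the board's far end. Next come precise contour measurements.

```bash
python3 - <<'E'
from h import *
im=cv2.imread('pics/top0.png')
hsv=cv2.cvtColor(im,cv2.COLOR_BGR2HSV).astype(int);H,S,V=[hsv[...,i] for i in range(3)]
def comps(m,x0,x1,y0,y1,amin=100):
    k=np.zeros(m.shape,np.uint8);k[y0:y1,x0:x1]=m[y0:y1,x0:x1]
    cs,_=cv2.findContours(k,cv2.RETR_EXTERNAL,cv2.CHAIN_APPROX_NONE)
    return [c[:,0].astype(float) for c in cs if cv2.contourArea(c)>amin]
def plane(c,z):return np.array([ray('top',p,z)[:2] for p in c])
for c in comps((H>22)&(H<36)&(V>130),186,250,172,298,1000):
    w=plane(c,.012).astype(np.float32);b=cv2.boxPoints(cv2.minAreaRect(w));b=b[np.argsort(b[:,0])]
    n,f=b[:2].mean(0),b[2:].mean(0);u=(f-n)/np.linalg.norm(f-n)
    print('board L',np.linalg.norm(f-n),'W',np.linalg.norm(b[0]-b[1]),'ang',np.arctan2(u[1],u[0]),'dogs_mid',f-.06*u,n+.225*u)
P=[]
for c in comps((S>88)&(V>140)&(H<21),268,324,198,295,80):
    w=plane(c,.044).astype(np.float32);(cc,rad)=cv2.minEnclosingCircle(w);rc=cv2.minAreaRect(w)
    print('block',c.min(0),c.max(0),'circ',cc,rad,'rect',rc)
k=(S<40)&(V>120)
for c in comps(k,285,312,224,265,40):
    w=plane(c,.034);m=w.mean(0);u=np.linalg.svd(w-m)[2][0];print('tube',m,np.arctan2(u[1],u[0]),np.ptp((w-m)@u))
print('hole',ray('top',(270+165/5,195+305/5),.034))
print('hammer head',ray('top',(270+305/5,195+245/5),.02),ray('top',(270+270/5,195+430/5),.03))
E
```

```text
board L 0.2831529 W 0.09830091 ang -0.10094237 dogs_mid [ 0.6039 -0.2202] [ 0.6057 -0.2204]
block [298. 259.] [320. 285.] circ (0.43714776635169983, -0.44688844680786133) 0.03211267292499542 rect ((0.4337691366672516, -0.4476909637451172), (0.05630769953131676, 0.044980764389038086), 20.71677589416504)
block [280. 205.] [302. 226.] circ (0.569563627243042, -0.3988208472728729) 0.02778986282646656 rect ((0.5697293281555176, -0.39811521768569946), (0.051860008388757706, 0.05286736041307449), 47.3619270324707)
tube [ 0.5043 -0.4215] -2.803744135292047 0.0749292675197007
hole [ 0.4735 -0.4316  0.034 ]
hammer head [ 0.5074 -0.5014  0.02  ] [ 0.4168 -0.4833  0.03  ]
```

>>> drive_tool(motion="60 -0.336 -0.248 0 0 0 1.2;60 -0.336 -0.248 0 0 0 1.2;60 -0.336 -0.248 0 0 0 1.2;60 -0.336 -0.248 0 0 0 1.2;60 -0.336 -0.248 0 0 0 1.2;60 -0.336 -0.248 0 0 0 1.2;60 -0.336 -0.248 0 0 0 1.2;60 -0.336 -0.248 0 0 0 1.2")

```text
time: 0.9
ee_pos: [0.4516, 0.2631, 0.2224]
eef_rot: [-0.0, 0.711, 0.703, 0.0]
contact_force: [0.5, 0.2, 0.3]
grip_width: 0.601
grip_force: 0.0
```

```bash
cat >> h.py <<'E'
from scipy.spatial.transform import Rotation as Ro
def pose():
    o=r.get_obs();w,x,y,z=o['eef_rot'];return np.array(o['ee_pos']),Ro.from_quat([x,y,z,w]),o
def goto(p,yaw):
    "shift/turn in tool axes to TCP p, pointing down, tool x at world angle yaw"
    P,R,o=pose();c,s=np.cos(yaw),np.sin(yaw)
    T=Ro.from_matrix(np.array([[c,s,0],[s,-c,0],[0,0,-1.]]))
    print('t',round(o['time'],2),'P',P,'yaw',np.arctan2(*R.as_matrix()[[1,0],0]),'F',o['contact_force'],'gw',round(o['grip_width'],3),'q',o['q'])
    print(' shift',R.inv().apply(np.array(p)-P),'turn',(R.inv()*T).as_rotvec())
def wray(px,z,im_pose):
    P,R=im_pose;c=r.camera_info('wrist');T=np.array(c['T_tool_cam'])
    C=P+R.apply(T[:3,3]);d=R.apply(T[:3,:3]@np.linalg.solve(c['K'],[px[0],px[1],1.]));return C+d*(z-C[2])/d[2]
E
python3 -c "
from h import *
goto([.45,-.21,.25],0.345)"
```

```text
t 0.9 P [0.4516 0.2631 0.2224] yaw 1.5587569291536547 F [0.4743 0.1839 0.3455] gw 0.601 q [-0.8434  0.0457  0.2746  1.7747 -0.013   1.323  -0.5779]
 shift [-0.4731  0.0041 -0.0277] turn [-0.0002 -0.0001  1.2138]
```

>>> drive_tool(motion="60 -0.56 0.105 -0.03 0 0 1.21;60 -0.56 0.105 -0.03 0 0 1.21;60 -0.56 0.105 -0.03 0 0 1.21;60 -0.56 0.105 -0.03 0 0 1.21;60 -0.56 0.105 -0.03 0 0 1.21;60 -0.56 0.105 -0.03 0 0 1.21;60 -0.56 0.105 -0.03 0 0 1.21;60 -0.56 0.105 -0.03 0 0 1.21")

```text
time: 1.7
ee_pos: [0.5221, -0.1298, 0.2436]
eef_rot: [-0.0, 0.984, 0.179, 0.0]
contact_force: [0.1, -0.3, 0.0]
grip_width: 0.6
grip_force: 0.0
```

```bash
python3 -c "
from h import *
goto([.55,-.30,.25],0.345)"
```

```text
t 1.7 P [ 0.5221 -0.1298  0.2436] yaw 0.3589513302011128 F [ 0.0927 -0.2836  0.0306] gw 0.6 q [-0.4438  0.0705  0.6759  1.7206 -0.0457  1.3659 -0.9717]
 shift [-0.0336  0.1692 -0.0065] turn [-0.0004 -0.0006  0.014 ]
```

>>> drive_tool(motion="60 -0.034 0.169 -0.006 0 0 0.014;60 -0.034 0.169 -0.006 0 0 0.014;60 -0.034 0.169 -0.006 0 0 0.014;60 -0.034 0.169 -0.006 0 0 0.014;60 -0.034 0.169 -0.006 0 0 0.014;60 -0.034 0.169 -0.006 0 0 0.014")

```text
time: 2.3
ee_pos: [0.5505, -0.2977, 0.2489]
eef_rot: [-0.001, 0.985, 0.174, -0.001]
contact_force: [0.4, 0.7, 0.3]
grip_width: 0.601
grip_force: 0.0
```

```bash
python3 - <<'E'
from h import *
P,R,o=pose();im=r.get_image('wrist')[:,:,::-1]
np.savez('w1.npz',P=P,q=R.as_quat());cv2.imwrite('pics/w1.png',im)
goto([.502,-.4225,.12],.345)
E
```

```text
t 2.35 P [ 0.551  -0.2965  0.249 ] yaw 0.35195842977081665 F [ 0.2668  0.3323 -0.401 ] gw 0.602 q [-0.1706  0.3179  0.7884  1.5005 -0.227   1.4186 -0.5914]
 shift [-0.0894  0.1016  0.1288] turn [-0.0017  0.0002  0.007 ]
```

View pics/w1.png

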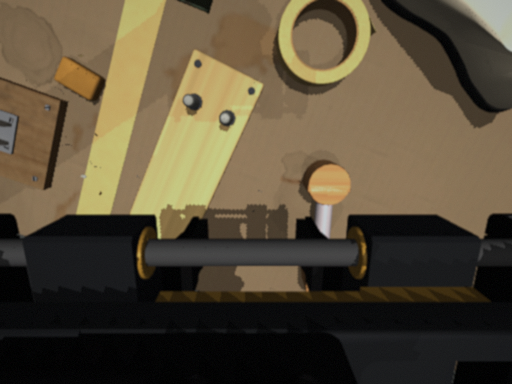

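The wrist view shows the dogs at about (192,102) and (227,118), the heel disc at (329,184), the tape at (324,38) and the wax at (78,78). I'll refine the dog centres from this view.

```bash
python3 - <<'E'
from h import *
d=np.load('w1.npz');ip=(d['P'],Ro.from_quat(d['q']));im=cv2.imread('pics/w1.png')
hsv=cv2.cvtColor(im,cv2.COLOR_BGR2HSV).astype(int);H,S,V=[hsv[...,i] for i in range(3)]
D=[]
for cx,cy in((192,102),(227,118)):
    m=np.zeros(S.shape,np.uint8);sl=np.s_[cy-14:cy+15,cx-14:cx+15];m[sl]=((S<70))[sl]
    n,l,s,c=cv2.connectedComponentsWithStats(m);i=1+s[1:,4].argmax();print('dog mask',s[i],c[i])
    t=np.zeros(S.shape,np.uint8);t[sl]=((S<70)&(V>100))[sl];n,l,s,c2=cv2.connectedComponentsWithStats(t);j=1+s[1:,4].argmax()
    print(' light',s[j],c2[j],wray(c2[j],.052,ip));D.append(wray(c2[j],.052,ip)[:2])
D=np.array(D);e=D[0]-D[1];print('mid',D.mean(0),'gap',np.linalg.norm(e),'ang',np.arctan2(-e[0],e[1]))
k=np.zeros(S.shape,np.uint8);k[40:215,110:270]=((H>19)&(H<36)&(V>140)&(S>60))[40:215,110:270]
m=np.zeros(S.shape,np.uint8);m[150:225,295:365]=((S>105)&(V>130)&(H<21))[150:225,295:365]
c=max(cv2.findContours(m,0,cv2.CHAIN_APPROX_NONE)[0],key=cv2.contourArea)[:,0]
w=np.array([wray(p,.044,ip)[:2] for p in c.astype(float)],np.float32);print('heel',cv2.minEnclosingCircle(w))
for px in[(198,63),(251,91)]:print('screw',wray(px,.012,ip))
z=cv2.resize(im[45:135,160:265],None,fx=7,fy=6,interpolation=cv2.INTER_CUBIC);cv2.imwrite('pics/zd.png',z)
E
```

```text
dog mask [183  94  19  16 227] [192.185  101.0793]
 light [183  94  10  11  86] [187.5814  99.3488] [ 0.6079 -0.1969  0.052 ]
dog mask [220 111  15  15 181] [226.8619 117.7845]
 light [220 112  10  11  82] [224.3415 117.2073] [ 0.6034 -0.2443  0.052 ]
mid [ 0.6057 -0.2206] gap 0.04755816987517637 ang -0.09393797145955764
heel ((0.5689075589179993, -0.39925962686538696), 0.028569525107741356)
screw [ 0.6542 -0.1878  0.012 ]
screw [ 0.6455 -0.2629  0.012 ]
```

View pics/zd.png

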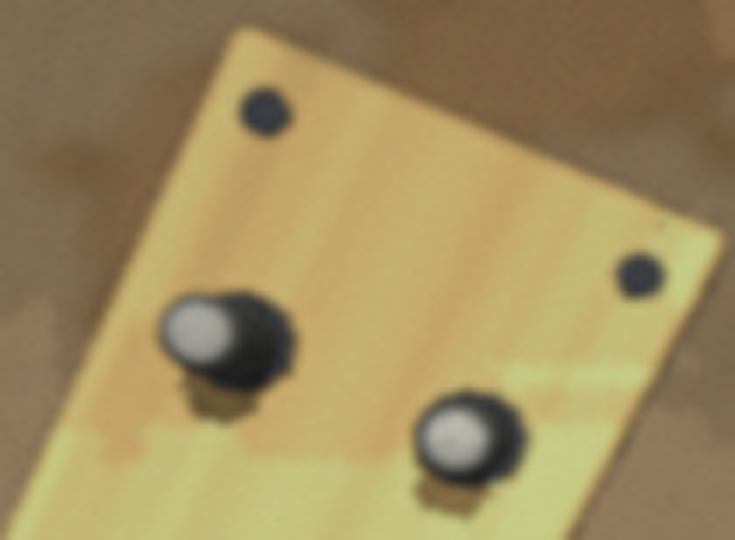

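The two views agree: dogs mid at (0.6057, -0.2206), yaw -0.098, and peg spacing 47.6 mm against 48 mm given. The heel disc also matches to about 1 mm, so I'll go ahead with the grasp.

>>> drive_tool(motion="60 -0.089 0.102 0.05 0 0 0;60 -0.089 0.102 0.1 0 0 0;60 -0.089 0.102 0.129 0 0 0;60 -0.089 0.102 0.129 0 0 0;60 -0.089 0.102 0.129 0 0 0")

```text
time: 2.85
ee_pos: [0.4977, -0.4233, 0.1151]
eef_rot: [-0.003, 0.985, 0.173, -0.004]
contact_force: [-1.7, -0.2, -1.0]
grip_width: 0.601
grip_force: 0.0
```

```bash
python3 -c "
from h import *
goto([.502,-.4225,.006],0.345)"
```

```text
t 2.85 P [ 0.4977 -0.4233  0.1151] yaw 0.3476893570881969 F [-1.6633 -0.185  -0.9933] gw 0.601 q [ 0.082   0.4948  0.7755  1.5863 -0.3587  1.2191 -0.2976]
 shift [0.0051 0.0015 0.1091] turn [-0.0072  0.0065  0.0027]
```

>>> drive_tool(motion="60 0.001 0 0.04 0 0 0;60 0.001 0 0.06 0 0 0;60 0.001 0 0.06 0 0 0;60 0.001 0 0.06 0 0 0")

```text
time: 3.25
ee_pos: [0.5051, -0.4225, 0.062]
eef_rot: [0.0, 0.984, 0.176, 0.001]
contact_force: [-0.4, 0.3, -0.4]
grip_width: 0.595
grip_force: 0.0
```

```bash
python3 -c "
from h import *
goto([.502,-.4225,.006],0.345)"
```

```text
t 3.25 P [ 0.5051 -0.4225  0.062 ] yaw 0.35354656130296724 F [-0.4424  0.2645 -0.3906] gw 0.595 q [ 0.0991  0.5487  0.7442  1.6281 -0.4043  1.1232 -0.2696]
 shift [-0.003  -0.0011  0.056 ] turn [ 0.0004 -0.0017  0.0085]
```

>>> drive_tool(motion="60 -0.003 -0.001 0.04 0 0 0;60 -0.003 -0.001 0.056 0 0 0;60 -0.003 -0.001 0.056 0 0 0;60 -0.003 -0.001 0.056 0 0 0;0 -0.003 -0.001 0.056 0 0 0;0 -0.003 -0.001 0.056 0 0 0;0 -0.003 -0.001 0.056 0 0 0;0 -0.003 -0.001 0.056 0 0 0")

```text
time: 4.05
ee_pos: [0.5004, -0.4242, 0.0052]
eef_rot: [0.0, 0.985, 0.175, 0.0]
contact_force: [0.7, 0.4, -0.2]
grip_width: 0.322
grip_force: 0.0
```

>>> drive_tool(motion="0 0 0 0 0 0 0;0 0 0 0 0 0 0;0 0 0 0 0 0 0")

```text
time: 4.35
ee_pos: [0.5002, -0.4239, 0.0049]
eef_rot: [-0.0, 0.985, 0.175, 0.0]
contact_force: [-0.2, 1.3, 3.6]
grip_width: 0.264
grip_force: 30.0
```

```bash
python3 -c "
from h import *
goto([.502,-.4225,.16],0.345);im=r.get_image('top')[195:295,255:355,::-1]
cv2.imwrite('pics/g.png',cv2.resize(im,None,fx=4,fy=4))"
```

```text
t 4.35 P [ 0.5002 -0.4239  0.0049] yaw 0.3508601895718716 F [-0.2318  1.2853  3.5736] gw 0.264 q [ 0.128   0.6097  0.7102  1.6702 -0.4505  1.032  -0.2345]
 shift [ 0.0023 -0.0007 -0.1551] turn [-0.0003 -0.0003  0.0059]
```

>>> drive_tool(motion="0 0 0 -0.04 0 0 0;0 0 0 -0.08 0 0 0;0 0 0 -0.12 0 0 0;0 0 0 -0.155 0 0 0;0 0 0 -0.155 0 0 0")

```text
time: 4.9
ee_pos: [0.502, -0.4267, 0.1646]
eef_rot: [0.003, 0.985, 0.174, 0.003]
contact_force: [0.2, 0.0, -2.8]
grip_width: 0.266
grip_force: 30.0
```

```bash
python3 -c "
from h import *
goto([.5599,-.2161,.16],-.098)"
```

```text
t 4.9 P [ 0.502  -0.4267  0.1646] yaw 0.3505145682159185 F [ 0.2231  0.0299 -2.8031] gw 0.266 q [ 0.0663  0.4514  0.7987  1.5371 -0.3333  1.2847 -0.3136]
 shift [ 0.1267 -0.1779  0.0039] turn [ 0.0064 -0.0065  0.4485]
```

>>> drive_tool(motion="0 0.025 -0.035 0 0 0 0.1;0 0.05 -0.07 0 0 0 0.2;0 0.08 -0.11 0 0 0 0.3;0 0.105 -0.15 0 0 0 0.4;0 0.127 -0.178 0 0 0 0.448;0 0.127 -0.178 0 0 0 0.448;0 0.127 -0.178 0 0 0 0.448;0 0.127 -0.178 0 0 0 0.448")

```text
time: 5.7
ee_pos: [0.5569, -0.2146, 0.1585]
eef_rot: [0.0, 0.999, -0.049, -0.001]
contact_force: [-0.5, -0.8, -2.5]
grip_width: 0.265
grip_force: 30.0
```

```bash
python3 - <<'E'
from h import *
goto([.5599,-.2161,.0175],-.098)
P,R,o=pose();a=r.get_image('wrist')[:,:,::-1];b=r.get_image('top')[:,:,::-1]
np.savez('w2.npz',P=P,q=R.as_quat());cv2.imwrite('pics/w2.png',a);cv2.imwrite('pics/t2.png',b)
cv2.imwrite('pics/c2.png',np.hstack([cv2.resize(a[20:240,110:400],None,fx=1.38,fy=1.38),cv2.resize(b[150:310,170:330],None,fx=1.9,fy=1.9)[:303]]))
E
```

```text
t 5.7 P [ 0.5569 -0.2146  0.1585] yaw -0.09876848978001296 F [-0.5227 -0.818  -2.4832] gw 0.265 q [-0.3885  0.3276  0.8634  1.6975 -0.26    1.2389 -1.135 ]
 shift [0.0033 0.0011 0.141 ] turn [ 0.001   0.0018 -0.0008]Traceback (most recent call last):
  File "<stdin>", line 5, in <module>
    return _nx.concatenate(arrs, 1, dtype=dtype, casting=casting)
           ~~~~~~~~~~~~~~~^^^^^^^^^^^^^^^^^^^^^^^^^^^^^^^^^^^^^^^
ValueError: all the input array dimensions except for the concatenation axis must match exactly, but along dimension 0, the array at index 0 has size 304 and the array at index 1 has size 303
```

```bash
python3 - <<'E'
from h import *
d=np.load('w2.npz');ip=(d['P'],Ro.from_quat(d['q']));im=cv2.imread('pics/w2.png')
hsv=cv2.cvtColor(im,cv2.COLOR_BGR2HSV).astype(int);H,S,V=[hsv[...,i] for i in range(3)]
m=((S>105)&(V>110)&(H<21)).astype(np.uint8);m[215:]=0
for c in cv2.findContours(m,0,cv2.CHAIN_APPROX_NONE)[0]:
    if cv2.contourArea(c)<400: continue
    c=c[:,0];w=np.array([wray(p,d['P'][2]-.0049+.044,ip)[:2] for p in c.astype(float)],np.float32)
    cc,rad=cv2.minEnclosingCircle(w);print(c.min(0),c.max(0),cc,rad,'in tool',ip[1].inv().apply(np.r_[cc,0]-np.r_[d['P'][:2],0]))
E
```

```text
[ 68 156] [116 190] (0.6079476475715637, -0.1512148231267929) 0.01174556091427803 in tool [ 0.0445 -0.0681 -0.0001]
[182   5] [319 214] (0.6241880059242249, -0.22004783153533936) 0.04385444149374962 in tool [ 0.0675 -0.0012 -0.0001]
```

View pics/w2.png

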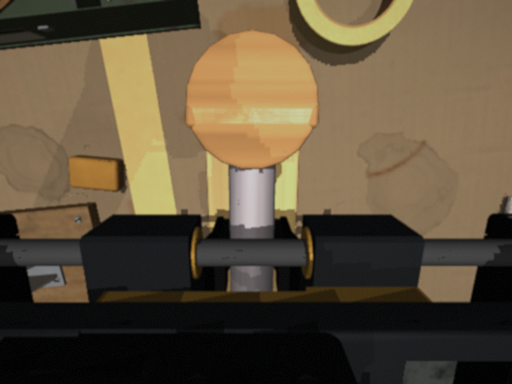

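The heel disc is centred at pixel (252,100), so the tube is aligned with the tool and the heel face sits about 63 mm ahead of the TCP. I'll lower in two stages.

>>> drive_tool(motion="0 0.002 0.001 0.03 0 0 0;0 0.002 0.001 0.06 0 0 0;0 0.002 0.001 0.085 0 0 0;0 0.002 0.001 0.085 0 0 0;0 0.002 0.001 0.085 0 0 0;0 0.002 0.001 0.085 0 0 0")

```text
time: 6.4
ee_pos: [0.5611, -0.2157, 0.0763]
eef_rot: [0.0, 0.999, -0.049, 0.001]
contact_force: [-0.6, -1.1, -3.4]
grip_width: 0.266
grip_force: 30.0
```

```bash
python3 -c "
from h import *
goto([.559,-.2160,.0172],-.098)"
```

```text
t 6.4 P [ 0.5611 -0.2157  0.0763] yaw -0.09824360183578813 F [-0.6467 -1.0631 -3.4012] gw 0.266 q [-0.341   0.4228  0.8188  1.7716 -0.3444  1.0939 -1.075 ]
 shift [-0.0022  0.0005  0.0591] turn [ 0.0007 -0.0029 -0.0002]
```

>>> drive_tool(motion="0 -0.002 0 0.015 0 0 0;0 -0.002 0 0.03 0 0 0;0 -0.002 0 0.045 0 0 0;0 -0.002 0 0.055 0 0 0;0 -0.002 0 0.058 0 0 0;0 -0.002 0 0.058 0 0 0;0 -0.002 0 0.058 0 0 0")

```text
time: 7.1
ee_pos: [0.5584, -0.2149, 0.0169]
eef_rot: [0.0, 0.999, -0.049, 0.0]
contact_force: [0.8, -2.5, 1.4]
grip_width: 0.266
grip_force: 30.0
```

```bash
python3 - <<'E'
from h import *
goto([.559,-.2160,.0172],-.098)
b=r.get_image('top')[:,:,::-1]
cv2.imwrite('pics/t3.png',cv2.resize(b[165:305,165:325],None,fx=4,fy=4))
E
```

```text
t 7.1 P [ 0.5584 -0.2149  0.0169] yaw -0.09776137157875345 F [ 0.8495 -2.5367  1.4368] gw 0.266 q [-0.3036  0.4951  0.7756  1.8177 -0.4076  0.9947 -1.0296]
 shift [ 0.0007  0.0011 -0.0003] turn [ 0.0005 -0.0008  0.0002]
```

View pics/t3.png

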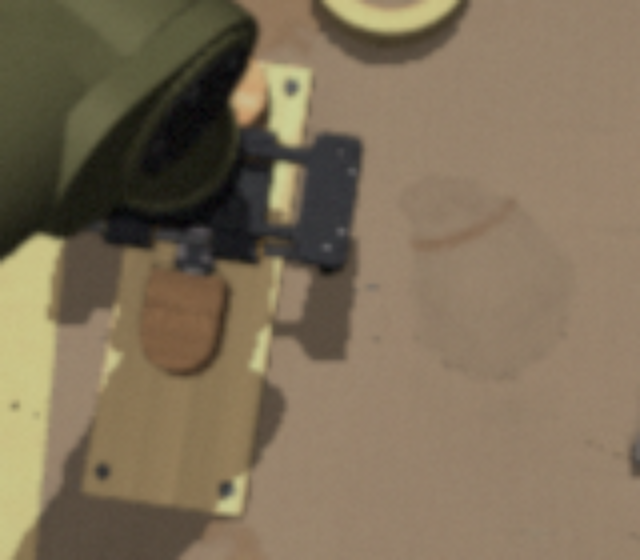

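The stretcher lies on the board at the expected height, with the toe on the long side, so I'll release it.

>>> drive_tool(motion="60 0 0 0 0 0 0;60 0 0 0 0 0 0;60 0 0 0 0 0 0;60 0 0 -0.03 0 0 0;60 0 0 -0.07 0 0 0;60 0 0 -0.11 0 0 0;60 0 0 -0.13 0 0 0;60 0 0 -0.13 0 0 0")

```text
time: 7.95
ee_pos: [0.56, -0.2148, 0.1499]
eef_rot: [0.0, 0.999, -0.048, 0.003]
contact_force: [0.6, 0.7, 0.4]
grip_width: 0.602
grip_force: 0.0
```

```bash
python3 - <<'E'
from h import *
u=np.array([np.cos(.098),-np.sin(.098)]);n=np.array([-u[1],u[0]]);D=np.array([.6057,-.2206])
goto(np.r_[np.array([.5584,-.2149])-.058*u,.15],-.098)
P,R,o=pose();im=r.get_image('wrist')[:,:,::-1];ip=(P,R);cv2.imwrite('pics/w4.png',im)
hsv=cv2.cvtColor(im,cv2.COLOR_BGR2HSV).astype(int);H,S,V=[hsv[...,i] for i in range(3)]
m=((S>105)&(V>110)&(H<21)).astype(np.uint8);m[215:]=0;m[:,:150]=0;m[:,350:]=0
c=max(cv2.findContours(m,0,cv2.CHAIN_APPROX_NONE)[0],key=cv2.contourArea)[:,0]
w=np.array([wray(p,.056,ip)[:2] for p in c.astype(float)],np.float32)
cc,rad=cv2.minEnclosingCircle(w);print(c.min(0),c.max(0),cc,rad,'board frame',(np.array(cc)-D)@u,(np.array(cc)-D)@n)
E
```

```text
t 7.95 P [ 0.56   -0.2148  0.1499] yaw -0.09675519327758184 F [0.5662 0.662  0.3811] gw 0.602 q [-0.3862  0.3375  0.8629  1.7065 -0.2738  1.2176 -1.1242]
 shift [-0.0596  0.0002 -0.0004] turn [-0.0001 -0.0059  0.0012]
[179   7] [301 168] (0.6490186452865601, -0.21741163730621338) 0.07301015406847 board frame 0.04279883594032467 0.00741149973238303
```

View pics/w4.png

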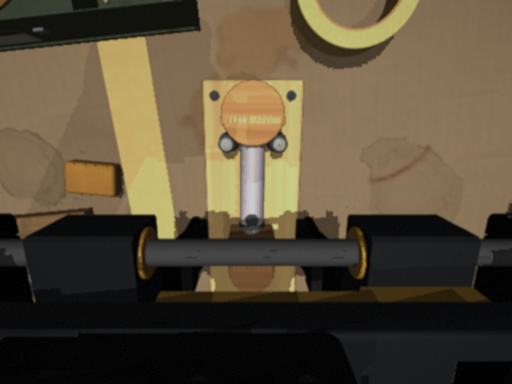

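The wrist view shows the heel disc at (253,113), just behind the dogs at (228,143) and (279,143). The tube lies between them, the hole is up at (252,222), and the heel face is about 16 mm behind the dog centres. Next is the toe block.

>>> drive_tool(motion="90 -0.03 0 0 0 0 0;90 -0.059 0 0 0 0 0;90 -0.059 0 0.04 0 0 0;90 -0.059 0 0.07 0 0 0;90 -0.059 0 0.07 0 0 0;90 -0.059 0 0.07 0 0 0")

```text
time: 8.6
ee_pos: [0.4984, -0.2083, 0.0758]
eef_rot: [0.0, 0.999, -0.049, -0.001]
contact_force: [1.5, -0.6, 0.2]
grip_width: 0.897
grip_force: 0.0
```

```bash
python3 -c "
from h import *
goto([.5007,-.2093,.0175],-.098)"
```

```text
t 8.6 P [ 0.4984 -0.2083  0.0758] yaw -0.0973092420861731 F [ 1.5194 -0.6301  0.1854] gw 0.897 q [-0.4164  0.2895  0.8736  1.9178 -0.2533  1.0515 -1.1036]
 shift [0.0025 0.0007 0.0583] turn [0.0004 0.0029 0.0007]
```

>>> drive_tool(motion="90 0.001 0.001 0.03 0 0 0;90 0.001 0.001 0.056 0 0 0;90 0.001 0.001 0.056 0 0 0;90 0.001 0.001 0.056 0 0 0;0 0.001 0.001 0.056 0 0 0;0 0.001 0.001 0.056 0 0 0;0 0.001 0.001 0.056 0 0 0;0 0.001 0.001 0.056 0 0 0")

```text
time: 9.4
ee_pos: [0.5007, -0.2096, 0.0212]
eef_rot: [-0.0, 0.999, -0.049, 0.001]
contact_force: [0.2, 0.8, -1.0]
grip_width: 0.62
grip_force: 0.0
```

>>> drive_tool(motion="0 0 0 0 0 0 0;0 0 0 0 0 0 0;0 0 0 0 0 0 0")

```text
time: 9.7
ee_pos: [0.5005, -0.2095, 0.0209]
eef_rot: [-0.0, 0.999, -0.049, 0.0]
contact_force: [-1.4, 0.9, 3.7]
grip_width: 0.524
grip_force: 30.0
```

The opening is 45.6 mm, which matches the toe block. Pulling straight out now.

>>> drive_tool(motion="0 -0.007 0 0 0 0 0;0 -0.014 0 0 0 0 0;0 -0.021 0 0 0 0 0;0 -0.028 0 0 0 0 0;0 -0.035 0 0 0 0 0;0 -0.042 0 0 0 0 0;0 -0.048 0 0 0 0 0;0 -0.048 0 0 0 0 0")

```text
time: 10.5
ee_pos: [0.4532, -0.2049, 0.0209]
eef_rot: [0.0, 0.999, -0.048, 0.001]
contact_force: [5.0, -0.1, -1.1]
grip_width: 0.525
grip_force: 30.0
```

>>> drive_tool(motion="0 -0.003 0 0 0 0 0;0 -0.005 0 0 0 0 0;0 -0.007 0 0 0 0 0;0 -0.007 0 0 0 0 0")

```text
time: 10.9
ee_pos: [0.4527, -0.2052, 0.0227]
eef_rot: [0.002, 0.999, -0.048, 0.007]
contact_force: [16.1, -1.0, -5.8]
grip_width: 0.526
grip_force: 30.0
```

```bash
python3 - <<'E'
from h import *
goto([.45,-.2047,.021],-.098)
a=r.get_image('top')[165:305,165:325,::-1];b=r.get_image('wrist')[60:300,170:340,::-1]
a=cv2.resize(a,(480,420),interpolation=cv2.INTER_CUBIC);b=cv2.resize(b,(297,420),interpolation=cv2.INTER_CUBIC)
cv2.imwrite('pics/p5.png',np.hstack([a,b]))
E
```

```text
t 10.9 P [ 0.4527 -0.2052  0.0227] yaw -0.09612144888948727 F [16.1416 -0.9532 -5.8426] gw 0.526 q [-0.4208  0.2583  0.879   2.0741 -0.2562  0.9019 -1.0673]
 shift [-0.0028 -0.0003  0.0017] turn [ 0.0029 -0.0145  0.0019]
```

View pics/p5.png

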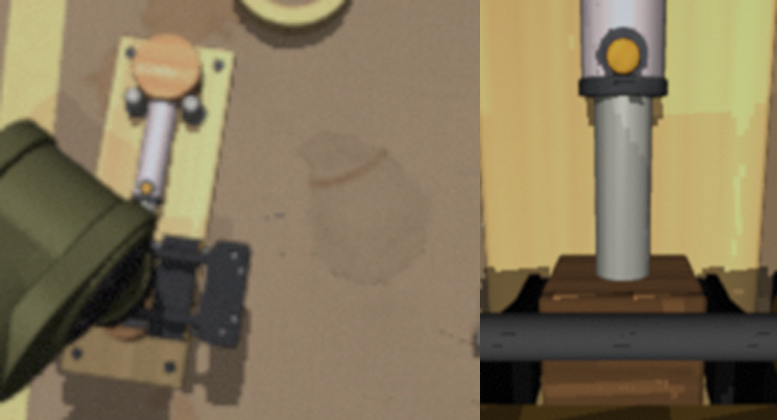

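The brass button now fills the hole at (622,55) in the right panel, so the stretcher is locked. I'll relax the pull, release and lift clear.

>>> drive_tool(motion="0 0.003 0 0 0 0 0;0 0.006 0 0 0 0 0;0 0.006 0 0 0 0 0;90 0.006 0 0 0 0 0;90 0.006 0 0 0 0 0;90 0.006 0 0 0 0 0;90 0.006 0 0 0 0 0;90 0.006 0 0 0 0 0")

```text
time: 11.8
ee_pos: [0.4509, -0.2048, 0.0204]
eef_rot: [-0.0, 0.999, -0.049, -0.0]
contact_force: [0.1, 0.2, -0.4]
grip_width: 0.862
grip_force: 0.0
```

>>> drive_tool(motion="90 0 0 -0.03 0 0 0;90 0 0 -0.07 0 0 0;90 0 0 -0.11 0 0 0;90 0 0 -0.15 0 0 0;90 0 0 -0.17 0 0 0;90 0 0 -0.17 0 0 0")

```text
time: 12.4
ee_pos: [0.4534, -0.2055, 0.1936]
eef_rot: [-0.0, 0.999, -0.049, 0.003]
contact_force: [0.5, -0.4, -0.3]
grip_width: 0.898
grip_force: 0.0
```

```bash
python3 - <<'E'
from h import *
P,R,o=pose();b=r.get_image('wrist')[:,:,::-1];print(P,o['contact_force'],o['grip_width'],o['time'])
u=np.array([np.cos(.098),-np.sin(.098)]);n=np.array([-u[1],u[0]]);D=np.array([.6057,-.2206])
hsv=cv2.cvtColor(b,cv2.COLOR_BGR2HSV).astype(int);H,S,V=[hsv[...,i] for i in range(3)]
m=((S>120)&(V>110)&(H<17)).astype(np.uint8);m[215:]=0
for c in cv2.findContours(m,0,cv2.CHAIN_APPROX_NONE)[0]:
    if cv2.contourArea(c)>300:
        w=np.array([wray(p,.056,(P,R))[:2] for p in c[:,0].astype(float)],np.float32);cc,rad=cv2.minEnclosingCircle(w);print(cc,rad,(np.array(cc)-D)@u,(np.array(cc)-D)@n)
cv2.imwrite('pics/f.png',cv2.resize(b[0:230,130:380],None,fx=2.4,fy=2.4))
E
```

```text
[ 0.4534 -0.2055  0.1936] [ 0.4844 -0.3584 -0.2859] 0.8976511224594093 12.4
(0.44947347044944763, 0.004500189796090126) 0.058545202016830444 -0.1775014551092711 0.20873441837832307
(0.4467313289642334, -0.20469552278518677) 0.030752824619412422 -0.1597620593340942 0.00027415995997424723
(0.4841729998588562, 0.004520116373896599) 0.06194698438048363 -0.14297036920585315 0.21214936268733955
(0.5406965017318726, -0.01926669478416443) 0.034143779426813126 -0.0843906980684001 0.1940071252705822
(0.6230740547180176, -0.2218797504901886) 0.026765145361423492 0.017415906153796686 0.00042632323881418115
```

View pics/f.png

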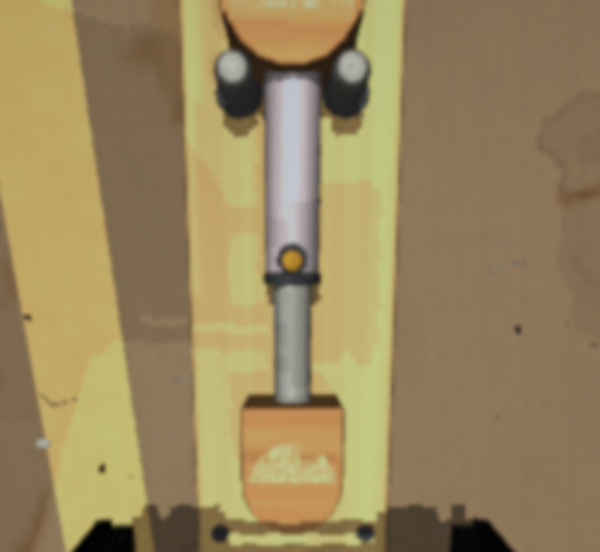

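The brass button is out at (291,259), the heel sits against the dogs, the tube is centred, and the gripper is clear.

```bash
python3 -c "
from workcell import r
print(r.sign_off())"
```

```text
the job is handed in; nothing more can be done
None
```

The stretcher was laid between the dogs, drawn out until the lock button clicked, and left there locked with the gripper clear; the job was handed in at about 12.5 s, and the sign-off returned no verdict.

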